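# Lay a flanged pipe over into the grinding cradle and close the keeper

## Robot

A 6-joint arm with a two-finger parallel gripper is mounted at the origin on a cart in front of the work surface, level with it; the furniture and walls round the work are solid. World frame = base frame: x ahead of the robot, y to its left, z up, the work surface at z = 0. Lengths are in m, angles in rad, forces in N, time in s.
With the tool pointing down it reaches from about 0.3 to 0.875 m from the base axis. Payload 6.4 kg.
Tool frame: the origin (TCP) lies at the very end of the fingers, on their centre line; the grasp point (between the pads) lies 19 mm behind it; z points along the fingers, y is the line along which they close (so a half turn about z gives the same grasp; the last joint's range is limited). The gripper opens to 85 mm and grips with 20 to 120 N. Pads are 22 mm wide; open, the fingers measure 114 mm over their backs; the gripper's body (76 mm by 85 mm) begins 54 mm behind the grasp point. The pads swing forward as they close: fully open they stand 13 mm farther back than shut.
Start: joints at [-1.349, 0.181, 1.607, -0, 1.354, -0.206], TCP at [0.239, -0.523, 0.231] pointing down, gripper open.
Joint ranges: [-2.99, 2.99], [-0.89, 2.07], [0.3, 2.58], [-1.14, 4.28], [0, 2.63], [-3.12, 3.12]. Speed limits (rad/s): [2.57, 2.57, 3.01, 3.14, 3.14, 3.14].

## Interface

Orientations are given as a unit quaternion [w, x, y, z].
In Python, from bench import * gives the robot as it stands. The module is installed in compiled form; this text tells all that it offers.
- The arm moves only by the tool arm_command, never from a script. Its arguments are lists of equal length, an entry for each row: "dp": the shift along the tool's x, y, z in units of 0.25 m (1.0 is 0.25 m), a list of three; "turn": the turn, a rotation vector about the tool's x, y, z in units of 30 degrees (1.0 is 30 degrees), a list of three; "jaw": the opening, from 0 (shut) to 1 (fully open). A call has 1 to 5 rows; each row is the pose to reach, as a shift and turn from the pose commanded when the call began, along the tool's axes at that moment; what a row does not reach only later rows make up. A row lasts 1/8 s, in which the tool goes at most 62.5 mm and 10.7 degrees, less where a joint would pass 70% of its speed; a pose out of reach is approached as far as the arm can. A call with a number of a shift or a turn outside -1 to 1 is refused whole. A call with a gripper value outside its range is refused whole. The fingers move at their own pace and stop on an object; the grip force is fixed at half the most. Time passes only in rows, so rows that repeat a pose let the fingers close. It gives the time, the measured TCP pose, the force, the opening and the grip force at its end, in the units of the state.
- get_obs(): the state, without advancing time (a new reading comes with each control period).
- camera(name): name is "scene" or "side" or "wrist"; returns the picture (400x640x3 uint8, blue, green, red); there is no depth.
- get_calibration(name): a dict with "camera_matrix" (3x3 intrinsics, pixels), "R" (3x3) and "t" (3): a world point X has camera coordinates R X + t; the wrist camera has in their place "mount" (4x4, takes a point from camera to tool coordinates, whose origin is the TCP and whose axes are the flange's). Camera axes: x right, y down, z forward; pixel columns grow to the right and rows downward; lengths in m; the calibration is good to about 2 mm. A picture is of the moment at which its call begins: read the wrist's pose just before it. get_calibration takes no time and is no camera call.
- hand_in(): hands the job in; it is judged then, once.
The state is a dict: "time_s": time; "q": joint angles; "dq": joint speeds; "joint_efforts": joint torques, N m; "eef_pos": TCP position; "eef_rot": TCP orientation; "wrist_force": force on the tool from outside, world axes, zero at the start; "torque": the same for the moment, N m; "opening": opening from 0.0 (shut) to 1.0 (fully open); "grasp_force": force on a finger pad.
Only numpy, scipy, OpenCV 4.12 (cv2) and the standard library are available. Lean on these libraries where they do the work, as an engineer would, in place of code of your own. Each camera call takes 0.05 s, during which the arm holds its last target. There are 200 camera calls.

## Task

Lay the upright flanged pipe over into the angle-iron trough so that its weld can be ground: with fingertips only, never pinching it or lifting it off the plate, tip it towards the trough and keep it supported all the way down so that it lands gently instead of falling (a fingertip hooked inside its open mouth can both pull it over and hold it back). Then push the lying pipe along the trough until its flange is home against the trough's end, and after that swing the keeper bar over the pipe until it is fully closed against its stop pin. Leave the other things on the bench where they are.

Things in the scene. Friction and masses are not known exactly. Their poses are not given: they have to be found in the camera images.
- cradle: Fixed steel cradle: plate 280 (x) x 156 (y) x 10 mm with an angle-iron trough, a V along local x from x = -120 mm to 0. Origin: plate underside, centre line, below the trough's end face at x = 0 (the stop). The pipe stands on the free plate (x = 0 to 140 mm, top z = 10 mm) and must fall towards local -x. z is up, z = 0 the bench. Trough legs reach y = +-45, z = 54 mm.
- trough_stop (a point): Point in the plane of the trough's end face (the stop), on the axis of a seated pipe: cradle frame [0, 0, 62] mm, same axes as the cradle. A pipe seated in the trough has its axis at this height, y = 0; home, its flange's shoulder lies in this plane, its foot face 10 mm on the +x side, its mouth at x = -180 mm.
- pipe: Loose aluminium pipe, 190 mm long, 0.5 to 0.75 kg, outside diameter 70 mm, open through-bore 62 mm, round foot flange 96 mm in diameter, 10 mm thick. Origin: centre of the foot face; z runs along the pipe to the mouth. Stands on the cradle's plate, flange edge 15 to 40 mm from the trough's end. Gentle: never turning faster than 3 rad/s; pressing it with over 30 N counts as pinching.
- pipe_foot (a point): Centre of the pipe's foot face (the pipe's origin). The centre of mass lies 75 to 80 mm from it along the axis, so tipped over its flange's edge the pipe passes its balance at about 0.55 rad and then falls by itself unless held back. If the foot does not slide, the flange ends 5 to 30 mm short of the trough's end. Pushing the lying pipe along the nylon-lined trough takes under 8 N.
- pipe_mouth (a point): Centre of the pipe's open mouth, on its axis, 190 mm from the foot face; z axis pointing out of the mouth. A mouth let go 10 mm above its rest in the trough is about the limit of gentle. At rest the tube's underside here is 27 mm above the bench.
- keeper (a joint): Angle of the keeper bar, rad: 0 = closed (across the pipe along the cradle's -y, against the stop pin), grows as it opens, clockwise from above; starts at 1.6 to 1.85 and stays where it is left (0.6 N at the knob moves it). Bar 20 mm wide, 10 mm thick, underside 101 mm above the bench: 4 mm above a seated pipe, but 9 mm below the top of its flange.
- keeper_pivot (a point): Axis of the keeper bar, cradle frame [-55, 66, 106] mm, on an 18 mm thick post. The catch post, 18 mm thick, 101 mm high, faces it at [-55, -66]; its thin stop pin on its +x side reaches z = 122 mm.
- keeper_knob (a point): Middle of the upright finger knob on the bar, 110 mm from the pivot: 18 mm in diameter, from 117 to 143 mm above the bench. With the keeper at angle a it stands at pivot + 110 mm * [-sin a, -cos a] in the cradle's x, y.
- flap_disc: Bystander: loose flap disc, 116 x 115 x 12 mm, lying flat; origin under its centre.
- hammer: Bystander: loose hammer, 102 x 310 x 28 mm; origin under its centre.
- bush: Bystander: loose flanged bronze bush, 44 mm in diameter, 30 mm high; origin under its centre.
- dog_gear: Bystander: loose black gear, 54 mm in diameter, 41 mm high; origin under its centre.
- wood_block: Bystander: loose pine offcut, 45 x 110 x 38 mm; origin under its centre.

How it is judged:
By the outcome, as a careful person would: the job done as asked, in the order asked, and still so for the second after the job is handed in, with the robot touching nothing.
It also fails if it takes over 72 s, if anything falls off the work surface, if the arm or the gripper's body presses on something with over 40 N, if the wrist force passes 120 N, or if a joint passes its speed limit or range.

## Working session

There is one attempt and no reset: what is moved stays moved. The work goes in short steps, Python scripts to look and compute and a tool call to move; the robot and the scene stay as the last step left them, time stands still between calls to the robot, and variables do not carry over. Pictures are saved under pics/ and viewed, at most 10 in all, crops included, and the job is handed in when it is done.

Besides the shell and the picture viewer there is one more tool, called after "Call:" as name(argument=value, ...), one argument or row to a line, values as JSON. arm_command: Moves the arm, as the interface text tells. Its arguments: {"type":"object","properties":{"dp":{"type":"array"},"turn":{"type":"array"},"jaw":{"type":"array"}},"required":["dp","turn","jaw"]}

```bash
mkdir -p pics
python3 - <<'E'
from bench import *
import cv2,numpy as np
o=get_obs();print({k:np.round(v,3).tolist() for k,v in o.items()})
for n in("scene","side"):
    cv2.imwrite(f"pics/{n}0.png",camera(n));c=get_calibration(n);print(n,{k:np.round(v,4).tolist() for k,v in c.items()})
print(get_calibration("wrist"))
E
```

```text
{'time_s': 0.0, 'q': [-1.349, 0.182, 1.608, -0.0, 1.354, -0.206], 'dq': [0.001, -0.001, 0.001, 0.0, -0.0, 0.001], 'joint_efforts': [-0.0, -44.487, -35.134, -0.0, 0.009, -0.0], 'eef_pos': [0.238, -0.523, 0.23], 'eef_rot': [-0.001, 0.977, 0.212, -0.0], 'wrist_force': [-0.276, 0.156, -0.816], 'torque': [0.015, -0.059, -0.061], 'grasp_force': 0.0, 'opening': 1.0}
scene {'camera_matrix': [[466.3621, 0.0, 315.7362], [0.0, 466.3621, 200.5], [0.0, 0.0, 1.0]], 'R': [[0.4704, -0.8821, 0.0229], [-0.5601, -0.3185, -0.7647], [0.6819, 0.3469, -0.644]], 't': [-0.1929, 0.3968, 1.3487]}
side {'camera_matrix': [[369.6915, 0.0, 318.078], [0.0, 369.6915, 190.2388], [0.0, 0.0, 1.0]], 'R': [[-0.9833, 0.1816, -0.015], [0.1398, 0.6992, -0.7011], [-0.1168, -0.6914, -0.7129]], 't': [0.5033, -0.0059, 1.8465]}
{'camera_matrix': array([[316.73553091,   0.        , 319.81063618],
       [  0.        , 316.73553091, 195.41132863],
       [  0.        ,   0.        ,   1.        ]]), 'mount': array([[ 5.23137803e-04, -9.58905144e-01, -2.83726366e-01,
         7.19269392e-02],
       [ 9.99999233e-01,  8.20266223e-04, -9.28430104e-04,
        -2.52726532e-04],
       [ 1.12300756e-03, -2.83725662e-01,  9.58904837e-01,
        -1.42324000e-01],
       [ 0.00000000e+00,  0.00000000e+00,  0.00000000e+00,
         1.00000000e+00]])}
```

View pics/scene0.png

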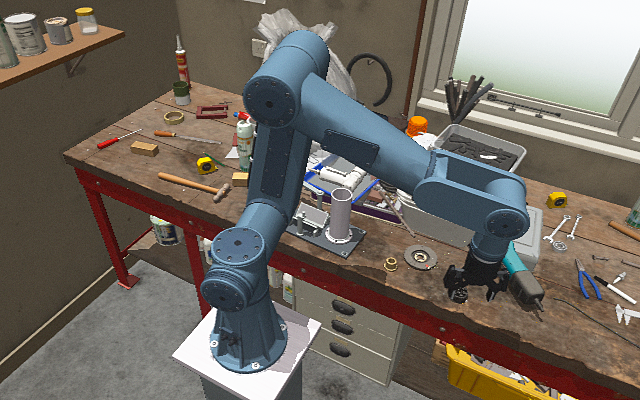

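View pics/side0.png

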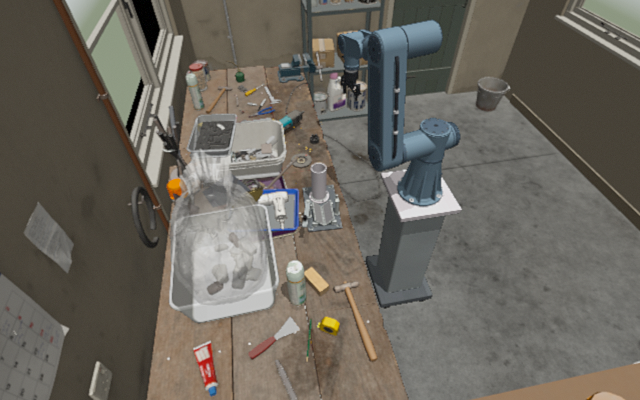

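The scene view shows the pipe standing at about (341,215), the trough to its left at (310,215), and the robot's arm between them and the base. The side view shows the pipe at (319,185) with the trough below it at (322,212). Next I'll zoom in on both.

Run:
```python
import cv2,numpy as np
a=cv2.imread("pics/scene0.png")[175:265,275:375];b=cv2.imread("pics/side0.png")[150:240,275:375]
f=lambda i:cv2.resize(i,None,fx=4,fy=4,interpolation=cv2.INTER_CUBIC)
cv2.imwrite("pics/z0.png",np.hstack([f(a),f(b)]))
```

```text
(no output)
```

View pics/z0.png

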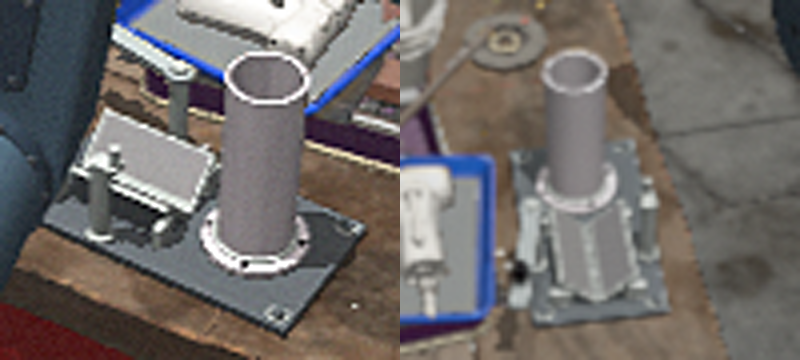

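The zoom gives the mouth at scene (341.8,194.5) and side (318.5,167.5). It also shows the plate corners. The keeper pivot post is on the far side, with the bar open to the left.

```bash
cat > h.py <<'E'
from bench import *
import cv2,numpy as np
from scipy.spatial.transform import Rotation as Rn
def cal(n,obs=None):
    c=get_calibration(n);K=np.array(c["camera_matrix"])
    if n=="wrist":
        q=obs["eef_rot"];T=np.eye(4);T[:3,:3]=Rn.from_quat(np.r_[q[1:],q[0]]).as_matrix();T[:3,3]=obs["eef_pos"]
        C=T@np.array(c["mount"]);return K,C[:3,:3].T,-C[:3,:3].T@C[:3,3]
    return K,np.array(c["R"]),np.array(c["t"])
def ray(c,uv):
    K,R,t=c;d=R.T@np.linalg.solve(K,[uv[0],uv[1],1]);return -R.T@t,d
def onz(c,uv,z):
    o,d=ray(c,uv);return o+d*(z-o[2])/d[2]
def tri(c1,u1,c2,u2):
    (o,d),(p,e)=ray(c1,u1),ray(c2,u2);s=np.linalg.lstsq(np.c_[d,-e],p-o,rcond=None)[0]
    a,b=o+d*s[0],p+e*s[1];return (a+b)/2,np.linalg.norm(a-b)
def proj(c,X):
    K,R,t=c;x=K@(R@np.asarray(X)+t);return x[:2]/x[2]
E
python3 - <<'E'
from h import *
np.set_printoptions(precision=4,suppress=True)
s,d=cal("scene"),cal("side")
print("mouth",tri(s,(341.8,194.5),d,(318.5,167.5)))
print("on z",onz(s,(341.8,194.5),.2),onz(d,(318.5,167.5),.2))
for n,c,L in(("s",s,[(367,232),(345.7,258.2),(285.5,229.5)]),("d",d,[(309.2,230.5),(341.7,228),(303,188)])):
    for p in L: print(n,onz(c,p,.01))
o=get_obs();print(Rn.from_quat(np.r_[o["eef_rot"][1:],o["eef_rot"][0]]).as_matrix())
E
```

```text
mouth (array([ 0.4999, -0.0438,  0.1961]), np.float64(0.00277372760258356))
on z [ 0.4971 -0.0462  0.2   ] [ 0.4998 -0.038   0.2   ]
s [ 0.5642 -0.1272  0.01  ]
s [ 0.4106 -0.1148  0.01  ]
s [0.4311 0.1351 0.01  ]
d [0.5819 0.1608 0.01  ]
d [0.4356 0.175  0.01  ]
d [ 0.5679 -0.1111  0.01  ]
[[ 0.9099  0.4149 -0.0004]
 [ 0.4149 -0.9099  0.0015]
 [ 0.0003 -0.0015 -1.    ]]
```

Call:
arm_command(
  dp=[
    [0.1, -0.1, -0.2],
    [0.25, -0.25, -0.4],
    [0.45, -0.4, -0.6],
    [0.6, -0.55, -0.76],
    [0.75, -0.7, -0.76],
  ],
  turn=[
    [0, 0, 0],
    [0, 0, 0],
    [0, 0, 0],
    [0, 0, 0],
    [0, 0, 0],
  ],
  jaw=[0.2, 0.2, 0.2, 0.2, 0.2],
)

```text
time_s: 0.72
eef_pos: [0.3309, -0.3016, 0.4192]
eef_rot: [0.002, 0.977, 0.212, 0.001]
wrist_force: [1.1, 0.5, -0.1]
opening: 0.202
grasp_force: 0.0
```

Call:
arm_command(
  dp=[
    [0.17, -0.17, 0],
    [0.35, -0.33, 0],
    [0.53, -0.5, 0],
    [0.7, -0.68, 0],
    [0.85, -0.82, 0],
  ],
  turn=[
    [0, 0, 0.2],
    [0, 0, 0.4],
    [0, 0, 0.6],
    [0, 0, 0.8],
    [0, 0, 0.98],
  ],
  jaw=[0.2, 0.2, 0.2, 0.2, 0.2],
)

```text
time_s: 1.35
eef_pos: [0.4387, -0.0254, 0.4169]
eef_rot: [-0.0, 0.999, -0.044, 0.0]
wrist_force: [0.7, -0.4, 0.4]
opening: 0.2
grasp_force: 0.0
```

Run:
```python
from h import *
import pickle
o=get_obs();im=camera("wrist");print({k:np.round(v,3).tolist() for k,v in o.items()})
cv2.imwrite("pics/w1.png",im);pickle.dump(o,open("w1.pkl","wb"))
```

```text
{'time_s': 1.35, 'q': [-0.329, -0.226, 1.641, 0.0, 1.726, 1.329], 'dq': [0.974, 0.288, -0.224, -0.006, -0.062, 1.716], 'joint_efforts': [-3.873, -29.026, -36.596, 0.155, 0.387, -2.154], 'eef_pos': [0.439, -0.025, 0.417], 'eef_rot': [-0.0, 0.999, -0.044, 0.0], 'wrist_force': [0.685, -0.389, 0.445], 'torque': [-0.014, 0.002, 0.02], 'grasp_force': 0.0, 'opening': 0.2}
```

View pics/w1.png

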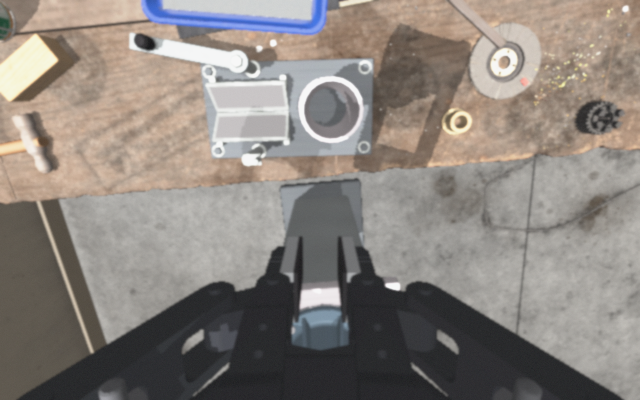

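The wrist view shows the mouth ring at (331,110), the trough end near column 289, the plate corners near (206,60), (373,58), (374,153) and (210,158), and the black knob at (144,42). The arm was still moving, so I'll retake it at rest and fit the shapes.

Run:
```python
from h import *
import pickle
for i in range(8): o=get_obs(); im=camera("wrist")
o=get_obs();im=camera("wrist");print(np.round(o["eef_pos"],4),np.round(o["eef_rot"],4),np.abs(o["dq"]).max(),o["q"].round(3) if hasattr(o["q"],'round') else o["q"])
cv2.imwrite("pics/w2.png",im);pickle.dump(o,open("w2.pkl","wb"))
cv2.imwrite("pics/w2z.png",cv2.resize(im[20:190,110:400],None,fx=2.75,fy=2.75,interpolation=cv2.INTER_CUBIC))
```

```text
[ 0.4384 -0.029   0.4169] [ 1.00e-04  9.99e-01 -4.37e-02 -1.00e-04] 0.003727518035016054 [-0.337 -0.226  1.641 -0.     1.727  1.321]
```

View pics/w2z.png

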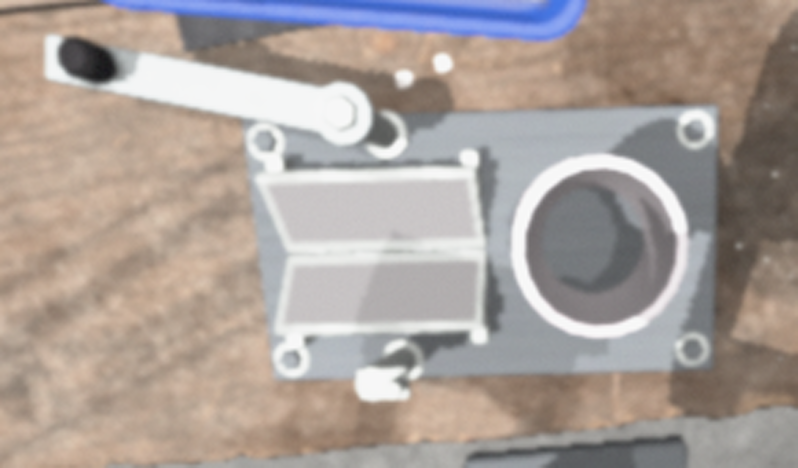

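The zoom shows the mouth centre at (599,245), plate corners at (718,107), (713,369), (277,379) and (247,119), the knob top near (80,53) and the pivot at (342,112).

Run:
```python
from h import *
import pickle
np.set_printoptions(precision=4,suppress=True)
o=pickle.load(open("w2.pkl","rb"));c=cal("wrist",o)
P=lambda p,z:onz(c,(p[0]/2.75+110,p[1]/2.75+20),z)
C=np.array([P(p,.01)[:2] for p in[(718,107),(713,369),(277,379),(247,119)]])
L=np.array([[140,78],[140,-78],[-140,-78],[-140,78]])/1000
# rigid fit
Cm=C.mean(0);H=(L-L.mean(0)).T@(C-Cm);a=np.arctan2(H[0,1]-H[1,0],H[0,0]+H[1,1])
R=np.array([[np.cos(a),-np.sin(a)],[np.sin(a),np.cos(a)]]);og=Cm
print("origin",og,"yaw",a,"res",(L@R.T+og-C)*1000)
loc=lambda X:(R.T@(X[:2]-og))*1000
print("mouth",loc(P((599.5,245),.2)))
print("trough ends",loc(P((478,170),.054)),loc(P((484,328),.054)))
print("pivot",loc(P((342,112),.115)))
print("knob",loc(P((80,53),.143)))
s,d=cal("scene"),cal("side")
print("mouth s/d",loc(onz(s,(341.8,194.5),.2)),loc(onz(d,(318.5,167.5),.2)))
# foot flange & circle check
```

```text
origin [0.5002 0.0202] yaw -1.6349294096862443 res [[ 1.049  -2.1996]
 [-1.4487 -1.6364]
 [-1.1404  1.5275]
 [ 1.5401  2.3085]]
mouth [63.0761  5.0785]
trough ends [ 0.7362 42.8337] [ -0.5323 -42.7828]
pivot [-55.5853  66.5392]
knob [-160.2316   89.5095]
mouth s/d [66.4336  1.1679] [58.0924  3.353 ]
```

```bash
cat >> h.py <<'E'
YAW=-1.635;OG=np.array([.5002,.0202,0])
CR=Rn.from_euler("z",YAW).as_matrix()
def W(p): return OG+CR@(np.asarray(p)/1000)
def tool(phi,yaw=0): # columns: tool x=local y, tool y=u, tool z=down tilted to +x by phi; yaw extra about local z
    c,s=np.cos(phi),np.sin(phi)
    return CR@Rn.from_euler("z",yaw).as_matrix()@np.array([[0,c,s],[1,0,0],[0,s,-c]])
def rows(tg,start=None):
    o=get_obs();q=o["eef_rot"];R0=Rn.from_quat(np.r_[q[1:],q[0]]).as_matrix();p0=np.array(o["eef_pos"])
    lp=CR.T@(p0-OG)*1000
    print("t",round(o["time_s"],2),"local now",lp.round(1),"F local",(CR.T@np.array(o["wrist_force"])).round(1),"q",np.round(o["q"],2))
    for p,R in tg:
        print((R0.T@(W(p)-p0)/.25).round(3).tolist(),(Rn.from_matrix(R0.T@R).as_rotvec()/np.radians(30)).round(3).tolist())
XE=15;YP=4;w=46;d=24;K=.65
def mid(th,k=.5,xe=XE,y=YP):
    f=K*th;u=np.array([np.cos(f),np.sin(f)]);z=np.array([np.sin(f),-np.cos(f)])
    M=np.array([[np.cos(th),-np.sin(th)],[np.sin(th),np.cos(th)]]);E=np.array([xe,10])
    A=E+M@[48-29,190-d]+w/2*u; B=E+M@[48+29,190]+d*z-w/2*u
    t=(1-k)*A+k*B; return [t[0],y,t[1]],tool(f),(B-A)
E
python3 - <<'E'
from h import *
for th in np.arange(0,1.6,.2): p,R,g=mid(th);print(round(th,1),np.round(p,1),g.round(1))
rows([([63,4,260],tool(0)),([63,4,176],tool(0))])
E
```

```text
0.0 [ 63.   4. 176.] [12.  0.]
0.2 [ 28.2   4.  182.1] [9.6 5.3]
0.4 [ -7.   4. 181.] [5.8 9.7]
0.6 [-41.3   4.  172.9] [ 0.9 12.9]
0.8 [-73.3   4.  158. ] [-4.8 14.6]
1.0 [-101.6    4.   137. ] [-11.   14.8]
1.2 [-125.1    4.   110.7] [-17.2  13.3]
1.4 [-142.8    4.    80.2] [-23.1  10.2]
t 1.85 local now [ 52.9 -58.5 416.9] F local [0.4 0.4 0.1] q [-0.34 -0.23  1.64 -0.    1.73  1.32]
[0.251, 0.034, 0.628] [0.0, 0.0, -0.044]
[0.251, 0.034, 0.964] [0.0, 0.0, -0.044]
```

Call:
arm_command(
  dp=[
    [0.08, 0.01, 0.2],
    [0.17, 0.02, 0.4],
    [0.25, 0.034, 0.6],
    [0.251, 0.034, 0.628],
    [0.251, 0.034, 0.628],
  ],
  turn=[
    [0, 0, 0],
    [0, 0, -0.044],
    [0, 0, -0.044],
    [0, 0, -0.044],
    [0, 0, -0.044],
  ],
  jaw=[0.15, 0.15, 0.15, 0.15, 0.15],
)

```text
time_s: 2.48
eef_pos: [0.5002, -0.0421, 0.2608]
eef_rot: [0.0, 1.0, -0.032, -0.0]
wrist_force: [0.4, -0.1, 0.9]
opening: 0.149
grasp_force: 0.0
```

Run:
```python
from h import *
im=camera("wrist");cv2.imwrite("pics/w3.png",im);s=camera("scene");d=camera("side")
f=lambda i:cv2.resize(i,(400,300),interpolation=cv2.INTER_CUBIC)
cv2.imwrite("pics/w3z.png",np.vstack([cv2.resize(im,(800,300))[:, :],np.hstack([f(s[130:265,270:450]),f(d[105:240,235:415])])]))
rows([([63,4,176],tool(0))])
```

```text
t 2.62 local now [ 62.    5.  262.6] F local [ 0.  -1.3 -0.1] q [-0.32 -0.01  1.75 -0.    1.4   1.31]
[-0.006, 0.004, 0.346] [0.002, -0.008, 0.003]
```

View pics/w3z.png

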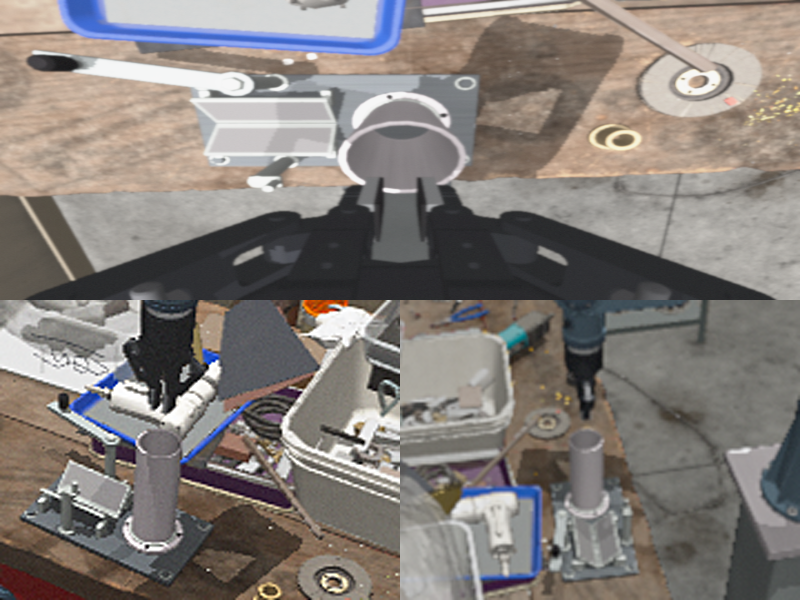

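The fingers are centred over the mouth in all views: column 403 for both in the wrist view, and directly above it in the scene view. Going in.

Call:
arm_command(
  dp=[
    [0, 0, 0.12],
    [0, 0, 0.22],
    [0, 0, 0.3],
    [-0.003, 0.004, 0.346],
    [-0.003, 0.004, 0.346],
  ],
  turn=[
    [0, 0, 0],
    [0, 0, 0],
    [0, 0, 0],
    [0, 0, 0],
    [0, 0, 0],
  ],
  jaw=[0.15, 0.15, 0.15, 0.15, 0.15],
)

```text
time_s: 3.25
eef_pos: [0.4996, -0.0426, 0.174]
eef_rot: [0.0, 1.0, -0.031, 0.0]
wrist_force: [-0.1, 0.5, 0.3]
opening: 0.148
grasp_force: 0.0
```

Run:
```python
from h import *
rows([mid(t)[:2] for t in (.06,.12,.18,.24,.3)])
```

```text
t 3.25 local now [ 62.7   3.4 174. ] F local [-0.5 -0.2  0.3] q [-0.32  0.08  1.85 -0.    1.22  1.31]
[0.002, -0.04, -0.018] [-0.074, -0.001, 0.004]
[0.002, -0.082, -0.026] [-0.149, -0.001, 0.004]
[0.003, -0.124, -0.031] [-0.223, -0.001, 0.004]
[0.003, -0.166, -0.034] [-0.298, -0.001, 0.004]
[0.003, -0.208, -0.034] [-0.372, -0.001, 0.004]
```

Call:
arm_command(
  dp=[
    [0.002, -0.04, -0.018],
    [0.002, -0.082, -0.026],
    [0.003, -0.124, -0.031],
    [0.003, -0.166, -0.034],
    [0.003, -0.208, -0.034],
  ],
  turn=[
    [-0.074, 0, 0],
    [-0.149, 0, 0],
    [-0.223, 0, 0],
    [-0.298, 0, 0],
    [-0.372, 0, 0],
  ],
  jaw=[0.15, 0.15, 0.15, 0.15, 0.15],
)

```text
time_s: 3.88
eef_pos: [0.5045, 0.0094, 0.1838]
eef_rot: [0.098, 0.995, -0.031, -0.002]
wrist_force: [-0.7, -1.1, -1.5]
opening: 0.151
grasp_force: 0.4
```

Run:
```python
from h import *
s=camera("scene");d=camera("side")
f=lambda i:cv2.resize(i,(400,300),interpolation=cv2.INTER_CUBIC)
cv2.imwrite("pics/t1.png",np.hstack([f(s[145:265,250:410]),f(d[120:240,245:405])]))
rows([mid(t)[:2] for t in (.36,.42,.48,.54,.6)])
```

```text
t 3.98 local now [  9.4   4.8 183.3] F local [ 2.  -1.   0.9] q [-0.09  0.1   1.82 -0.21  1.23  1.61]
[-0.003, -0.038, -0.001] [-0.074, -0.006, 0.007]
[-0.003, -0.08, -0.004] [-0.149, -0.006, 0.007]
[-0.003, -0.123, -0.005] [-0.223, -0.006, 0.007]
[-0.002, -0.165, -0.003] [-0.298, -0.006, 0.006]
[-0.002, -0.207, 0.002] [-0.372, -0.006, 0.006]
```

View pics/t1.png

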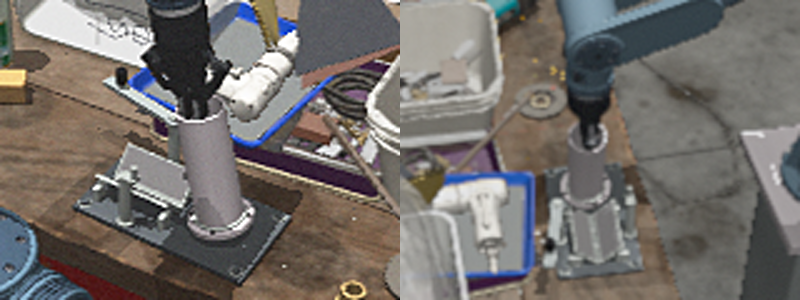

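The pipe is tipping over its flange edge with the fingertips in its mouth (scene crop, mouth at (200,110)). Continuing.

Call:
arm_command(
  dp=[
    [-0.003, -0.038, -0.001],
    [-0.003, -0.08, -0.004],
    [-0.003, -0.123, -0.005],
    [-0.002, -0.165, -0.003],
    [-0.002, -0.207, 0.002],
  ],
  turn=[
    [-0.074, -0.006, 0.007],
    [-0.149, -0.006, 0.007],
    [-0.223, -0.006, 0.007],
    [-0.298, -0.006, 0.006],
    [-0.372, -0.006, 0.006],
  ],
  jaw=[0.15, 0.15, 0.15, 0.15, 0.15],
)

```text
time_s: 4.6
eef_pos: [0.507, 0.0599, 0.1726]
eef_rot: [0.193, 0.981, -0.033, -0.007]
wrist_force: [-0.1, -0.0, 0.1]
opening: 0.15
grasp_force: 0.1
```

Run:
```python
from h import *
camera("scene")
rows([mid(t)[:2] for t in (.66,.72,.78,.84,.9)])
```

```text
t 4.65 local now [-41.3   3.6 171.6] F local [ 0.  -0.9 -0.3] q [ 0.12  0.21  1.75 -0.4   1.28  1.89]
[0.001, -0.04, -0.006] [-0.074, 0.004, -0.002]
[0.001, -0.083, -0.004] [-0.148, 0.004, -0.002]
[0.001, -0.125, -0.0] [-0.223, 0.004, -0.001]
[0.001, -0.167, 0.006] [-0.297, 0.004, -0.001]
[0.001, -0.208, 0.015] [-0.372, 0.004, -0.001]
```

Call:
arm_command(
  dp=[
    [0.001, -0.04, -0.006],
    [0.001, -0.083, -0.004],
    [0.001, -0.125, 0],
    [0.001, -0.167, 0.006],
    [0.001, -0.208, 0.015],
  ],
  turn=[
    [-0.074, 0, 0],
    [-0.148, 0, 0],
    [-0.223, 0, 0],
    [-0.297, 0, 0],
    [-0.372, 0, 0],
  ],
  jaw=[0.15, 0.15, 0.15, 0.15, 0.15],
)

```text
time_s: 5.28
eef_pos: [0.5103, 0.1065, 0.149]
eef_rot: [0.287, 0.957, -0.032, -0.01]
wrist_force: [-0.0, 0.7, -0.9]
opening: 0.15
grasp_force: 0.4
```

Run:
```python
from h import *
camera("scene")
rows([mid(t)[:2] for t in (.95,1.0,1.05,1.1,1.15)])
```

```text
t 5.33 local now [-87.8   3.7 147.5] F local [-1.9 -1.  -0.9] q [ 0.3   0.38  1.66 -0.55  1.37  2.12]
[0.001, -0.034, 0.0] [-0.063, 0.006, 0.001]
[0.001, -0.069, 0.005] [-0.125, 0.006, 0.001]
[0.001, -0.104, 0.011] [-0.187, 0.006, 0.001]
[0.001, -0.138, 0.019] [-0.249, 0.006, 0.001]
[0.001, -0.172, 0.029] [-0.311, 0.006, 0.001]
```

Now holding back: the force is along −x and −z. Continuing.

Call:
arm_command(
  dp=[
    [0.001, -0.034, 0],
    [0.001, -0.069, 0.005],
    [0.001, -0.104, 0.011],
    [0.001, -0.138, 0.019],
    [0.001, -0.172, 0.029],
  ],
  turn=[
    [-0.063, 0, 0],
    [-0.125, 0, 0],
    [-0.187, 0, 0],
    [-0.249, 0, 0],
    [-0.311, 0, 0],
  ],
  jaw=[0.15, 0.15, 0.15, 0.15, 0.15],
)

```text
time_s: 5.95
eef_pos: [0.5118, 0.1389, 0.1179]
eef_rot: [0.366, 0.93, -0.03, -0.013]
wrist_force: [0.2, 2.4, 0.2]
opening: 0.153
grasp_force: 0.7
```

Run:
```python
from h import *
s=camera("scene");d=camera("side")
f=lambda i:cv2.resize(i,(400,300),interpolation=cv2.INTER_CUBIC)
cv2.imwrite("pics/t2.png",np.hstack([f(s[145:265,250:410]),f(d[130:250,245:405])]))
rows([mid(t)[:2] for t in (1.19,1.23,1.27,1.31,1.35)])
```

```text
t 6.05 local now [-119.4    3.2  116.7] F local [-1.8 -0.  -1.2] q [ 0.41  0.54  1.57 -0.65  1.46  2.26]
[0.003, -0.026, 0.001] [-0.047, 0.007, 0.005]
[0.003, -0.054, 0.007] [-0.096, 0.007, 0.005]
[0.004, -0.081, 0.013] [-0.146, 0.007, 0.005]
[0.004, -0.108, 0.021] [-0.196, 0.007, 0.006]
[0.004, -0.135, 0.03] [-0.245, 0.007, 0.006]
```

View pics/t2.png

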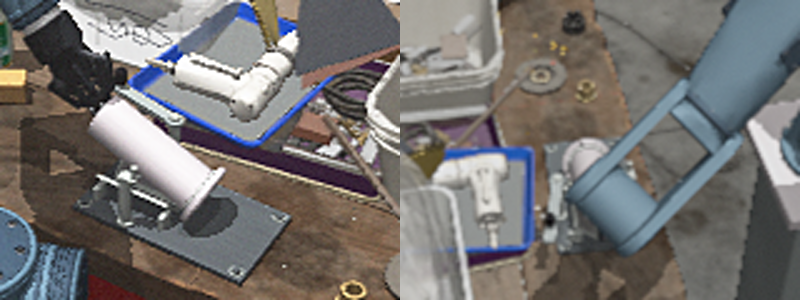

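The pipe is hanging on the fingertips at about 1.15 rad (scene crop, mouth at (110,120)), above the trough and well aligned. I'll continue slowly.

Call:
arm_command(
  dp=[
    [0.001, -0.026, 0.001],
    [0.001, -0.054, 0.007],
    [0.001, -0.081, 0.013],
    [0.001, -0.108, 0.021],
    [0.001, -0.135, 0.03],
  ],
  turn=[
    [-0.047, 0, 0],
    [-0.096, 0, 0],
    [-0.146, 0, 0],
    [-0.196, 0, 0],
    [-0.245, 0, 0],
  ],
  jaw=[0.15, 0.15, 0.15, 0.15, 0.15],
)

```text
time_s: 6.68
eef_pos: [0.5133, 0.1582, 0.0896]
eef_rot: [0.424, 0.905, -0.029, -0.015]
wrist_force: [0.7, 1.2, -0.8]
opening: 0.148
grasp_force: 0.6
```

Run:
```python
from h import *
camera("scene")
rows([mid(t)[:2] for t in (1.38,1.41,1.44,1.47,1.5)])
```

```text
t 6.72 local now [-138.7    3.5   88.2] F local [-1.4 -1.  -0.4] q [ 0.47  0.69  1.48 -0.72  1.54  2.35]
[0.002, -0.021, 0.004] [-0.036, 0.007, 0.004]
[0.002, -0.042, 0.01] [-0.073, 0.007, 0.004]
[0.002, -0.062, 0.016] [-0.11, 0.007, 0.004]
[0.002, -0.082, 0.023] [-0.147, 0.007, 0.004]
[0.002, -0.102, 0.03] [-0.185, 0.007, 0.004]
```

Call:
arm_command(
  dp=[
    [0.001, -0.021, 0.004],
    [0.001, -0.042, 0.01],
    [0.001, -0.062, 0.016],
    [0.001, -0.082, 0.023],
    [0.001, -0.102, 0.03],
  ],
  turn=[
    [-0.036, 0, 0],
    [-0.073, 0, 0],
    [-0.11, 0, 0],
    [-0.147, 0, 0],
    [-0.185, 0, 0],
  ],
  jaw=[0.15, 0.15, 0.15, 0.15, 0.15],
)

```text
time_s: 7.35
eef_pos: [0.5142, 0.1685, 0.0653]
eef_rot: [0.468, 0.883, -0.029, -0.016]
wrist_force: [0.1, 0.0, -1.7]
opening: 0.147
grasp_force: 0.6
```

Run:
```python
from h import *
camera("scene")
_,R,_=mid(1.5)
z=np.array([np.sin(.975),0,-np.cos(.975)])
p=CR.T@(np.array(get_obs()["eef_pos"])-OG)*1000
rows([(p+[0,0,-dz],tool(.975)) for dz in (2,4,6,8,10)])
```

```text
t 7.4 local now [-149.     3.9   64.3] F local [-1.3 -0.3 -1.3] q [ 0.51  0.8   1.41 -0.77  1.6   2.4 ]
[0.0, -0.007, 0.004] [-0.001, 0.006, 0.004]
[0.0, -0.013, 0.009] [-0.001, 0.006, 0.004]
[0.0, -0.02, 0.013] [-0.001, 0.006, 0.004]
[0.0, -0.026, 0.018] [-0.001, 0.006, 0.004]
[0.0, -0.033, 0.022] [-0.001, 0.006, 0.004]
```

Call:
arm_command(
  dp=[
    [0, -0.008, 0],
    [0, -0.016, 0],
    [0, -0.024, -0.005],
    [0, -0.032, -0.01],
    [0, -0.036, -0.015],
  ],
  turn=[
    [0, 0, 0],
    [0, 0, 0],
    [0, 0, 0],
    [0, 0, 0],
    [0, 0, 0],
  ],
  jaw=[0.15, 0.15, 0.15, 0.15, 0.15],
)

```text
time_s: 8.02
eef_pos: [0.5149, 0.1768, 0.0606]
eef_rot: [0.467, 0.884, -0.029, -0.016]
wrist_force: [-0.1, -0.4, 0.3]
opening: 0.148
grasp_force: 0.0
```

Run:
```python
from h import *
s=camera("scene")
cv2.imwrite("pics/t3.png",cv2.resize(s[160:265,250:390],(800,600),interpolation=cv2.INTER_CUBIC))
rows([])
```

```text
t 8.07 local now [-157.3    4.6   60.6] F local [-0.2  0.1  0.1] q [ 0.52  0.81  1.4  -0.76  1.6   2.41]
```

View pics/t3.png

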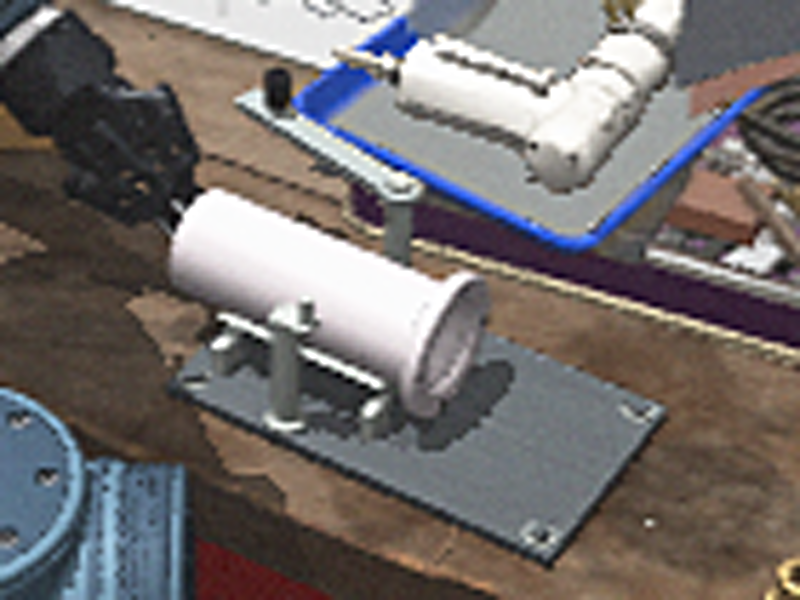

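The pipe is lying in the trough with the mouth at left (180,240), the flange just short of the trough's end at (450,350), and the force near zero. Backing the fingers out now.

Call:
arm_command(
  dp=[
    [0, -0.015, -0.02],
    [0, -0.034, -0.05],
    [0, -0.04, -0.12],
    [0, -0.04, -0.22],
    [0, -0.04, -0.34],
  ],
  turn=[
    [0, 0, 0],
    [0, 0, 0],
    [0, 0, 0],
    [0, 0, 0],
    [0, 0, 0],
  ],
  jaw=[0.15, 0.15, 0.15, 0.15, 0.15],
)

```text
time_s: 8.7
eef_pos: [0.5198, 0.2537, 0.1008]
eef_rot: [0.467, 0.884, -0.029, -0.016]
wrist_force: [0.2, -0.2, -0.1]
opening: 0.147
grasp_force: 0.0
```

```bash
cat >> h.py <<'E'
def now():
    o=get_obs();q=o["eef_rot"];return Rn.from_quat(np.r_[q[1:],q[0]]).as_matrix(),CR.T@(np.array(o["eef_pos"])-OG)*1000
E
python3 - <<'E'
from h import *
camera("side")
rows([([-200,0,250],tool(.9)),([-160,0,270],tool(.6)),([-100,0,280],tool(.3)),([-40,0,280],tool(0)),([60,0,260],tool(0,1.5708))])
E
```

```text
t 8.75 local now [-237.9    5.5  103.5] F local [-1.4 -1.4  2.5] q [ 0.61  0.84  1.23 -0.71  1.75  2.37]
[-0.021, 0.569, -0.207] [0.131, -0.003, -0.003]
[-0.021, 0.725, -0.12] [0.704, -0.003, -0.002]
[-0.021, 0.894, 0.055] [1.277, -0.004, -0.002]
[-0.021, 1.03, 0.253] [1.85, -0.004, -0.001]
[-0.021, 1.191, 0.627] [1.446, 1.44, -2.743]
```

Call:
arm_command(
  dp=[
    [0, 0.1, -0.1],
    [0, 0.3, -0.2],
    [0, 0.5, -0.2],
    [0, 0.65, -0.15],
    [0, 0.72, -0.12],
  ],
  turn=[
    [0, 0, 0],
    [0.1, 0, 0],
    [0.35, 0, 0],
    [0.6, 0, 0],
    [0.8, 0, 0],
  ],
  jaw=[0.15, 0.3, 0.6, 0.6, 0.6],
)

```text
time_s: 9.38
eef_pos: [0.5158, 0.1755, 0.2691]
eef_rot: [0.27, 0.962, -0.032, -0.007]
wrist_force: [-0.7, -0.3, 0.2]
opening: 0.596
grasp_force: 0.0
```

Run:
```python
from h import *
camera("side")
rows([([-100,0,280],tool(.25)),([-40,0,280],tool(0)),([40,0,270],tool(0,.5))])
```

```text
t 9.43 local now [-154.2    6.7  271.6] F local [-0.   4.5  2.6] q [ 0.38  0.3   1.48 -0.49  1.61  2.06]
[-0.026, 0.203, 0.083] [0.563, -0.008, -0.012]
[-0.025, 0.408, 0.208] [1.04, -0.01, -0.011]
[-0.024, 0.661, 0.408] [1.021, 0.251, -0.942]
```

Call:
arm_command(
  dp=[
    [-0.01, 0.1, 0.04],
    [-0.02, 0.203, 0.083],
    [-0.025, 0.35, 0.17],
    [-0.025, 0.5, 0.3],
    [-0.024, 0.661, 0.408],
  ],
  turn=[
    [0.25, 0, -0.15],
    [0.5, 0, -0.3],
    [0.7, 0.1, -0.5],
    [0.9, 0.2, -0.72],
    [1, 0.25, -0.94],
  ],
  jaw=[0.6, 0.6, 0.6, 0.6, 0.6],
)

```text
time_s: 10.05
eef_pos: [0.4961, -0.0162, 0.2663]
eef_rot: [0.009, 0.976, 0.217, -0.005]
wrist_force: [0.5, -0.7, -0.1]
opening: 0.598
grasp_force: 0.0
```

Run:
```python
from h import *
camera("side")
rows([([60,0,230],tool(0,1.0)),([62,0,200],tool(0,1.5708))])
```

```text
t 10.1 local now [ 44.2  -1.3 266. ] F local [4.9 0.7 0.1] q [-0.27 -0.02  1.75 -0.02  1.41  0.86]
[-0.023, 0.055, 0.145] [0.024, 0.038, -0.946]
[-0.025, 0.06, 0.266] [0.012, 0.045, -2.036]
```

Call:
arm_command(
  dp=[
    [0, 0.02, 0.05],
    [-0.01, 0.04, 0.1],
    [-0.02, 0.05, 0.12],
    [-0.023, 0.055, 0.145],
    [-0.024, 0.056, 0.16],
  ],
  turn=[
    [0, 0, -0.25],
    [0, 0, -0.5],
    [0, 0.02, -0.75],
    [0.02, 0.03, -1],
    [0.02, 0.04, -1],
  ],
  jaw=[0.6, 0.6, 0.6, 0.6, 0.6],
)

```text
time_s: 10.72
eef_pos: [0.4967, -0.0311, 0.2259]
eef_rot: [0.001, 0.888, 0.459, 0.001]
wrist_force: [-0.3, 0.5, 0.0]
opening: 0.597
grasp_force: 0.0
```

Run:
```python
from h import *
camera("side")
rows([([62,0,180],tool(0,1.5708))])
```

```text
t 10.78 local now [ 51.4  -0.5 225.4] F local [-0.3 -0.1 -0.9] q [-0.3   0.01  1.81  0.    1.33  0.32]
[-0.035, 0.024, 0.182] [0.002, -0.0, -1.057]
```

Call:
arm_command(
  dp=[
    [-0.01, 0.01, 0.04],
    [-0.02, 0.015, 0.08],
    [-0.03, 0.02, 0.12],
    [-0.035, 0.024, 0.16],
    [-0.035, 0.024, 0.182],
  ],
  turn=[
    [0, 0, -0.25],
    [0, 0, -0.5],
    [0, 0, -0.75],
    [0, 0, -1],
    [0, 0, -1],
  ],
  jaw=[0.6, 0.6, 0.6, 0.6, 0.6],
)

```text
time_s: 11.4
eef_pos: [0.4965, -0.0418, 0.1803]
eef_rot: [0.001, 0.74, 0.673, 0.0]
wrist_force: [-0.2, -0.1, 0.4]
opening: 0.6
grasp_force: 0.0
```

Run:
```python
from h import *
camera("side");s=camera("wrist")
o=get_obs();c=cal("wrist",o)
cv2.imwrite("pics/p1.png",s)
for x in(10,15,20,30): print(x,[proj(c,W([x,y,110])).round(0).tolist() for y in(0,)],[proj(c,W([x,y,62])).round(0).tolist() for y in(-48,48)])
rows([([62,0,58],tool(0,1.5708)),([45,0,58],tool(0,1.5708))])
```

```text
10 [[318.0, 134.0]] [[259.0, 130.0], [378.0, 126.0]]
15 [[318.0, 142.0]] [[259.0, 136.0], [378.0, 133.0]]
20 [[318.0, 149.0]] [[260.0, 143.0], [377.0, 139.0]]
30 [[319.0, 164.0]] [[261.0, 155.0], [377.0, 151.0]]
t 11.5 local now [6.200e+01 1.000e-01 1.802e+02] F local [-0.2 -0.2 -0.3] q [-0.32  0.06  1.85  0.    1.23 -0.23]
[0.0, -0.001, 0.489] [0.002, 0.0, -0.059]
[0.068, -0.003, 0.489] [0.002, 0.0, -0.059]
```

View pics/p1.png

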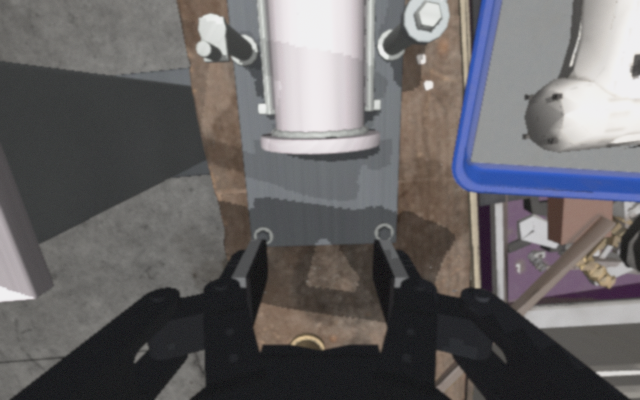

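The flange's foot face is at rows 150–153, so x≈20 mm, and it spans columns 261–379, which is centred. The pipe is seated and needs about 10 mm more. I'll lower behind it and push.

Call:
arm_command(
  dp=[
    [0, 0, 0.13],
    [0, 0, 0.26],
    [0, 0, 0.38],
    [0, 0, 0.489],
    [0, 0, 0.489],
  ],
  turn=[
    [0, 0, 0],
    [0, 0, -0.059],
    [0, 0, -0.059],
    [0, 0, -0.059],
    [0, 0, -0.059],
  ],
  jaw=[0.6, 0.6, 0.6, 0.6, 0.6],
)

```text
time_s: 12.12
eef_pos: [0.4954, -0.0415, 0.0569]
eef_rot: [-0.001, 0.729, 0.685, -0.0]
wrist_force: [-0.1, 0.6, 0.2]
opening: 0.598
grasp_force: 0.0
```

Call:
arm_command(
  dp=[
    [0.03, 0, 0],
    [0.05, 0, 0],
    [0.07, 0, 0],
    [0.09, 0, 0],
    [0.11, 0, 0],
  ],
  turn=[
    [0, 0, 0],
    [0, 0, 0],
    [0, 0, 0],
    [0, 0, 0],
    [0, 0, 0],
  ],
  jaw=[0.6, 0.6, 0.6, 0.6, 0.6],
)

```text
time_s: 12.75
eef_pos: [0.4986, -0.0143, 0.0585]
eef_rot: [0.001, 0.728, 0.685, 0.001]
wrist_force: [-0.2, 0.4, 0.5]
opening: 0.605
grasp_force: 0.4
```

Run:
```python
from h import *
rows([([21,0,58],tool(0,1.5708))])
```

```text
t 12.75 local now [34.6  0.6 58.5] F local [-0.4 -0.3  0.5] q [-0.27  0.25  1.92  0.    0.97 -0.21]
[0.054, -0.002, 0.002] [0.005, 0.001, 0.007]
```

Call:
arm_command(
  dp=[
    [0.01, 0, 0],
    [0.018, 0, 0],
    [0.026, 0, 0],
    [0.032, 0, 0],
    [0.038, 0, 0],
  ],
  turn=[
    [0, 0, 0],
    [0, 0, 0],
    [0, 0, 0],
    [0, 0, 0],
    [0, 0, 0],
  ],
  jaw=[0.6, 0.6, 0.6, 0.6, 0.6],
)

```text
time_s: 13.38
eef_pos: [0.4994, -0.0053, 0.0585]
eef_rot: [0.001, 0.728, 0.685, 0.001]
wrist_force: [0.6, -4.9, 1.9]
opening: 0.601
grasp_force: 2.4
```

Call:
arm_command(
  dp=[
    [0.005, 0, 0],
    [0.009, 0, 0],
    [0.012, 0, 0],
    [0.015, 0, 0],
    [0.015, 0, 0],
  ],
  turn=[
    [0, 0, 0],
    [0, 0, 0],
    [0, 0, 0],
    [0, 0, 0],
    [0, 0, 0],
  ],
  jaw=[0.6, 0.6, 0.6, 0.6, 0.6],
)

```text
time_s: 14.0
eef_pos: [0.4996, -0.0015, 0.0584]
eef_rot: [0.001, 0.728, 0.685, 0.001]
wrist_force: [1.1, -4.1, 2.8]
opening: 0.604
grasp_force: 2.2
```

Run:
```python
from h import *
rows([([21,0,58],tool(0,1.5708))])
```

```text
t 14.0 local now [21.7  0.7 58.4] F local [4.  1.4 2.8] q [-0.24  0.25  1.92  0.    0.97 -0.18]
[0.003, -0.003, 0.002] [0.005, 0.001, 0.007]
```

Call:
arm_command(
  dp=[
    [0.003, 0, 0],
    [0.005, 0, 0],
    [0.007, 0, 0],
    [0.008, 0, 0],
  ],
  turn=[
    [0, 0, 0],
    [0, 0, 0],
    [0, 0, 0],
    [0, 0, 0],
  ],
  jaw=[0.6, 0.6, 0.6, 0.6],
)

```text
time_s: 14.5
eef_pos: [0.4997, 0.0004, 0.0584]
eef_rot: [0.001, 0.728, 0.685, 0.001]
wrist_force: [0.3, -4.3, 2.4]
opening: 0.601
grasp_force: 2.5
```

Run:
```python
from h import *
im=camera("wrist");cv2.imwrite("pics/p2.png",im)
rows([])
```

```text
t 14.55 local now [19.7  0.8 58.5] F local [5.3 0.9 3.3] q [-0.24  0.25  1.92  0.    0.97 -0.18]
```

Call:
arm_command(
  dp=[
    [0.003, 0, 0],
    [0.005, 0, 0],
    [0.007, 0, 0],
    [0.008, 0, 0],
  ],
  turn=[
    [0, 0, 0],
    [0, 0, 0],
    [0, 0, 0],
    [0, 0, 0],
  ],
  jaw=[0.6, 0.6, 0.6, 0.6],
)

```text
time_s: 15.05
eef_pos: [0.4997, 0.0009, 0.0585]
eef_rot: [0.002, 0.728, 0.685, -0.0]
wrist_force: [-1.1, -13.4, 3.0]
opening: 0.598
grasp_force: 6.8
```

Call:
arm_command(
  dp=[
    [0.003, 0, 0],
    [0.005, 0, 0],
    [0.005, 0, 0],
  ],
  turn=[
    [0, 0, 0],
    [0, 0, 0],
    [0, 0, 0],
  ],
  jaw=[0.6, 0.6, 0.6],
)

```text
time_s: 15.42
eef_pos: [0.4997, 0.0009, 0.0586]
eef_rot: [0.003, 0.728, 0.685, -0.001]
wrist_force: [-1.6, -18.6, 3.1]
opening: 0.602
grasp_force: 9.3
```

The flange is home: motion stopped as the force rose to 18 N. I'll back off and go to the keeper.

Call:
arm_command(
  dp=[
    [-0.03, 0, 0],
    [-0.09, 0, 0],
    [-0.12, 0, -0.15],
    [-0.12, 0, -0.38],
    [-0.12, 0, -0.62],
  ],
  turn=[
    [0, 0, 0],
    [0, 0, 0],
    [0, 0, 0],
    [0, 0, 0],
    [0, 0, 0],
  ],
  jaw=[0.6, 0.6, 0.6, 0.4, 0],
)

```text
time_s: 16.05
eef_pos: [0.4965, -0.026, 0.2141]
eef_rot: [-0.0, 0.728, 0.685, 0.0]
wrist_force: [1.1, 0.1, 0.6]
opening: 0.201
grasp_force: 0.0
```

```bash
cat >> h.py <<'E'
def kp(a,s,z=122): return [-55-110*np.sin(a)-s*np.cos(a),66-110*np.cos(a)+s*np.sin(a),z]
E
python3 - <<'E'
from h import *
print(kp(1.785,36))
rows([(kp(1.785,38,210),tool(0,1.5708)),(kp(1.785,38),tool(0,1.5708))])
E
```

```text
[np.float64(-154.83356039916376), np.float64(124.55988574123518), 122]
t 16.05 local now [ 46.4  -0.8 214.1] F local [-0.2  1.1  0.6] q [-0.29  0.02  1.82  0.    1.3  -0.23]
[0.801, 0.512, 0.017] [-0.0, -0.002, 0.006]
[0.801, 0.512, 0.369] [-0.0, -0.002, 0.006]
```

Call:
arm_command(
  dp=[
    [0.16, 0.1, 0.01],
    [0.35, 0.22, 0.017],
    [0.53, 0.34, 0.017],
    [0.7, 0.45, 0.017],
    [0.801, 0.52, 0.017],
  ],
  turn=[
    [0, 0, 0],
    [0, 0, 0],
    [0, 0, 0],
    [0, 0, 0],
    [0, 0, 0],
  ],
  jaw=[0, 0, 0, 0, 0],
)

```text
time_s: 16.68
eef_pos: [0.6397, 0.168, 0.2083]
eef_rot: [0.0, 0.728, 0.686, 0.0]
wrist_force: [-0.9, -0.3, -0.2]
opening: 0.003
grasp_force: 0.0
```

Run:
```python
from h import *
camera("side");im=camera("wrist");o=get_obs();c=cal("wrist",o);cv2.imwrite("pics/k1.png",im)
g=cv2.cvtColor(im,cv2.COLOR_BGR2GRAY)
for z in(117,143): u=proj(c,W([-162.5,89.4,z]));print(u.round(0), g[int(u[1])-12:int(u[1])+13:4,int(u[0])-12:int(u[0])+13:4].tolist() if 12<u[1]<388 else None)
rows([(kp(1.785,38),tool(0,1.5708))])
```

```text
[267. 192.] [[123, 209, 213, 212, 214, 214, 210], [121, 131, 53, 50, 99, 193, 200], [70, 32, 34, 26, 29, 96, 141], [42, 44, 43, 40, 26, 44, 109], [50, 56, 54, 42, 38, 43, 109], [51, 52, 53, 49, 35, 111, 113], [51, 49, 54, 51, 44, 152, 123]]
[261. 203.] [[129, 82, 43, 40, 35, 29, 26], [118, 46, 51, 55, 47, 40, 27], [94, 49, 55, 55, 53, 44, 32], [93, 50, 49, 50, 52, 42, 76], [103, 52, 49, 52, 51, 40, 134], [111, 179, 99, 58, 72, 177, 196], [130, 206, 212, 212, 211, 214, 205]]
t 16.77 local now [-156.8  129.9  208.1] F local [-0.6  0.  -1.2] q [0.08 0.39 1.4  0.   1.36 0.14]
[-0.01, -0.014, 0.345] [0.002, -0.002, 0.012]
```

The dark knob is where predicted. Going down beside it.

Call:
arm_command(
  dp=[
    [-0.005, -0.005, 0.1],
    [-0.01, -0.01, 0.2],
    [-0.01, -0.01, 0.28],
    [-0.01, -0.012, 0.345],
    [-0.01, -0.012, 0.345],
  ],
  turn=[
    [0, 0, 0],
    [0, 0, 0],
    [0, 0, 0],
    [0, 0, 0],
    [0, 0, 0],
  ],
  jaw=[0, 0, 0, 0, 0],
)

```text
time_s: 17.4
eef_pos: [0.6353, 0.1632, 0.1214]
eef_rot: [-0.0, 0.728, 0.685, -0.0]
wrist_force: [0.3, 0.0, 0.1]
opening: 0.001
grasp_force: 0.0
```

Run:
```python
from h import *
rows([(kp(a,s),tool(0,1.5708)) for a,s in((1.78,28),(1.72,24),(1.64,24.5),(1.55,25),(1.45,25.5))])
```

```text
t 17.4 local now [-151.4  125.7  121.4] F local [-0.   0.3  0.1] q [ 0.07  0.46  1.47 -0.    1.2   0.13]
[0.022, -0.038, -0.002] [-0.001, 0.001, 0.006]
[0.036, -0.078, -0.002] [-0.001, 0.001, 0.006]
[0.047, -0.11, -0.002] [-0.001, 0.001, 0.006]
[0.057, -0.148, -0.002] [-0.001, 0.001, 0.006]
[0.064, -0.19, -0.002] [-0.001, 0.001, 0.006]
```

Call:
arm_command(
  dp=[
    [0.022, -0.038, -0.002],
    [0.036, -0.078, -0.002],
    [0.047, -0.11, -0.002],
    [0.057, -0.148, -0.002],
    [0.064, -0.19, -0.002],
  ],
  turn=[
    [0, 0, 0],
    [0, 0, 0],
    [0, 0, 0],
    [0, 0, 0],
    [0, 0, 0],
  ],
  jaw=[0, 0, 0, 0, 0],
)

```text
time_s: 18.02
eef_pos: [0.5894, 0.1826, 0.1237]
eef_rot: [0.001, 0.728, 0.685, 0.001]
wrist_force: [0.9, 0.2, -0.0]
opening: -0.0
grasp_force: 0.4
```

Run:
```python
from h import *
rows([(kp(a,s),tool(0,1.5708)) for a,s in((1.35,26),(1.25,26),(1.15,26),(1.05,26),(.95,26))])
```

```text
t 18.02 local now [-167.8   78.6  123.7] F local [-0.2  0.9 -0. ] q [ 0.11  0.38  1.59 -0.    1.17  0.17]
[0.001, -0.045, 0.007] [0.005, 0.001, 0.007]
[-0.001, -0.091, 0.007] [0.005, 0.001, 0.007]
[-0.007, -0.135, 0.006] [0.005, 0.001, 0.007]
[-0.017, -0.179, 0.006] [0.005, 0.001, 0.007]
[-0.032, -0.222, 0.006] [0.005, 0.001, 0.007]
```

Call:
arm_command(
  dp=[
    [0.001, -0.045, 0.004],
    [-0.001, -0.091, 0.004],
    [-0.007, -0.135, 0.004],
    [-0.017, -0.179, 0.004],
    [-0.032, -0.222, 0.004],
  ],
  turn=[
    [0, 0, 0],
    [0, 0, 0],
    [0, 0, 0],
    [0, 0, 0],
    [0, 0, 0],
  ],
  jaw=[0, 0, 0, 0, 0],
)

```text
time_s: 18.65
eef_pos: [0.5334, 0.1777, 0.1223]
eef_rot: [0.001, 0.728, 0.685, 0.001]
wrist_force: [0.8, 0.3, 0.7]
opening: 0.0
grasp_force: 0.3
```

Run:
```python
from h import *
rows([(kp(a,s),tool(0,1.5708)) for a,s in((.85,26),(.75,26),(.65,25.5),(.55,25),(.45,24))])
```

```text
t 18.65 local now [-159.3   23.   122.3] F local [-0.3  0.8  0.7] q [ 0.11  0.27  1.73 -0.    1.13  0.17]
[-0.018, -0.04, 0.001] [0.004, 0.0, 0.007]
[-0.041, -0.079, 0.001] [0.004, 0.0, 0.007]
[-0.069, -0.117, 0.001] [0.004, 0.0, 0.007]
[-0.101, -0.151, 0.001] [0.004, 0.0, 0.007]
[-0.139, -0.183, 0.001] [0.004, 0.0, 0.007]
```

Call:
arm_command(
  dp=[
    [-0.018, -0.04, 0.001],
    [-0.041, -0.079, 0.001],
    [-0.069, -0.117, 0.001],
    [-0.101, -0.151, 0.001],
    [-0.139, -0.183, 0.001],
  ],
  turn=[
    [0, 0, 0],
    [0, 0, 0],
    [0, 0, 0],
    [0, 0, 0],
    [0, 0, 0],
  ],
  jaw=[0, 0, 0, 0, 0],
)

```text
time_s: 19.27
eef_pos: [0.4858, 0.1453, 0.122]
eef_rot: [0.001, 0.728, 0.685, 0.001]
wrist_force: [0.2, 0.0, -1.2]
opening: 0.004
grasp_force: 0.3
```

Run:
```python
from h import *
rows([(kp(a,s),tool(0,1.5708)) for a,s in((.37,23.5),(.29,23),(.21,22.5),(.14,22),(.08,22))])
```

```text
t 19.27 local now [-123.9  -22.4  122. ] F local [-0.   0.2 -1.2] q [ 0.06  0.16  1.87 -0.    1.11  0.12]
[-0.029, -0.023, 0.0] [0.004, 0.0, 0.007]
[-0.062, -0.042, 0.0] [0.004, 0.0, 0.007]
[-0.096, -0.058, 0.0] [0.004, 0.0, 0.007]
[-0.127, -0.07, 0.0] [0.004, 0.0, 0.007]
[-0.153, -0.078, 0.0] [0.004, 0.0, 0.007]
```

Call:
arm_command(
  dp=[
    [-0.029, -0.023, 0],
    [-0.062, -0.042, 0],
    [-0.096, -0.058, 0],
    [-0.127, -0.07, 0],
    [-0.153, -0.078, 0],
  ],
  turn=[
    [0, 0, 0],
    [0, 0, 0],
    [0, 0, 0],
    [0, 0, 0],
    [0, 0, 0],
  ],
  jaw=[0, 0, 0, 0, 0],
)

```text
time_s: 19.9
eef_pos: [0.4644, 0.1083, 0.122]
eef_rot: [0.001, 0.728, 0.685, 0.001]
wrist_force: [1.5, 0.2, 0.2]
opening: -0.003
grasp_force: 0.3
```

Run:
```python
from h import *
rows([(kp(a,20),tool(0,1.5708)) for a in (.08,.04,.02,0)])
```

```text
t 19.9 local now [-85.7 -41.4 122. ] F local [-0.3  1.5  0.2] q [-0.02  0.09  1.95 -0.    1.1   0.04]
[-0.008, -0.003, -0.0] [0.004, 0.001, 0.006]
[-0.025, -0.007, -0.0] [0.004, 0.001, 0.006]
[-0.034, -0.009, -0.0] [0.004, 0.001, 0.006]
[-0.043, -0.011, -0.0] [0.004, 0.001, 0.006]
```

Call:
arm_command(
  dp=[
    [-0.015, -0.005, 0],
    [-0.028, -0.008, 0],
    [-0.036, -0.009, 0],
    [-0.043, -0.01, 0],
    [-0.043, -0.01, 0],
  ],
  turn=[
    [0, 0, 0],
    [0, 0, 0],
    [0, 0, 0],
    [0, 0, 0],
    [0, 0, 0],
  ],
  jaw=[0, 0, 0, 0, 0],
)

```text
time_s: 20.52
eef_pos: [0.4616, 0.0991, 0.122]
eef_rot: [0.001, 0.728, 0.685, 0.002]
wrist_force: [2.1, 5.2, -0.6]
opening: 0.003
grasp_force: 2.4
```

Call:
arm_command(
  dp=[
    [-0.004, 0, 0],
    [-0.008, 0, 0],
    [-0.008, 0, 0],
  ],
  turn=[
    [0, 0, 0],
    [0, 0, 0],
    [0, 0, 0],
  ],
  jaw=[0, 0, 0],
)

```text
time_s: 20.9
eef_pos: [0.4617, 0.0989, 0.1221]
eef_rot: [-0.0, 0.728, 0.685, 0.003]
wrist_force: [2.3, 13.4, -0.8]
opening: 0.002
grasp_force: 6.5
```

Run:
```python
from h import *
rows([])
```

```text
t 20.9 local now [-76.1 -43.5 122.1] F local [-13.5   1.5  -0.8] q [-0.04  0.08  1.96  0.01  1.1   0.01]
```

The keeper is closed against its pin: motion stopped with 13 N. Retreating.

Call:
arm_command(
  dp=[
    [0.03, 0, 0],
    [0.08, 0, 0],
    [0.12, 0, -0.15],
    [0.12, 0, -0.35],
    [0.0, -0.1, -0.6],
  ],
  turn=[
    [0, 0, 0],
    [0, 0, 0],
    [0, 0, 0],
    [0, 0, 0],
    [0, 0, 0],
  ],
  jaw=[0, 0, 0, 0, 0],
)

```text
time_s: 21.52
eef_pos: [0.4401, 0.103, 0.2637]
eef_rot: [0.001, 0.728, 0.686, 0.0]
wrist_force: [1.5, -0.8, 0.0]
opening: 0.002
grasp_force: 0.0
```

Run:
```python
from h import *
for _ in range(4): camera("side")
o=get_obs();im=camera("wrist");s=camera("scene")
rows([])
for n,i,c in(("wrist",im,cal("wrist",o)),("scene",s,cal("scene"))):
    g=cv2.cvtColor(i,cv2.COLOR_BGR2GRAY)
    m=(g<75).astype(np.uint8);u=proj(c,W([-55,-44,143]));print(n,"knob expected",u.round(1))
    k,lab,st,ce=cv2.connectedComponentsWithStats(m)
    for j in range(1,k):
        if st[j,4]>15 and np.hypot(*(ce[j]-u))<40: print(st[j],ce[j].round(1))
c=cal("scene");g=cv2.cvtColor(s,cv2.COLOR_BGR2GRAY)
print("scene flange top line x=-10..30",[ (x,int(g[tuple(proj(c,W([x,0,109])).round().astype(int)[::-1])])) for x in range(-14,32,2)])
```

```text
t 21.82 local now [-78.2 -65.8 261.3] F local [-0.3 -0.4 -0.5] q [-0.03 -0.13  1.87 -0.    1.41  0.03]
wrist knob expected [343.  214.8]
[329 197  25  24 372] [342.7 208.9]
[337 235   7   4  24] [340.2 236.4]
scene knob expected [303.5 202. ]
[314 164   9   6  29] [318.5 167. ]
[303 171  12   9  48] [308.1 175.1]
[304 181  17  16  63] [311.4 188.5]
[302 202   4   8  27] [303.4 205.1]
[281 213   9   8  46] [285.1 216.1]
[289 218   9   8  44] [293.2 221.8]
scene flange top line x=-10..30 [(-14, 160), (-12, 153), (-10, 153), (-8, 131), (-6, 160), (-4, 164), (-2, 164), (0, 164), (2, 173), (4, 185), (6, 164), (8, 164), (10, 91), (12, 91), (14, 81), (16, 81), (18, 91), (20, 91), (22, 91), (24, 82), (26, 89), (28, 89), (30, 77)]
```

The flange's foot edge is at x≈10 and the knob is at its closed position, so both checks agree. Handing in.

```bash
python3 -c "
from bench import *
print(hand_in())"
```

```text
the job is handed in; nothing more can be done
None
```

The job is handed in, with no verdict shown: the pipe was lowered onto the trough on the fingertips and pushed until its flange stopped against the trough's end, then the keeper was swung closed against its pin; I didn't re-measure the bystanders.

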